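# Clamp the knife sharpener and bring the cook's knife to it

## Task

Clamp the little knife sharpener to the counter by pressing its raised lever down until it snaps over and stays down by itself. Then draw the cook's knife, the one with the biggest handle, out of the slanting knife block, turn it level with its cutting edge down and hold it lined up with the sharpener's slot, the heel of the blade a finger's breadth or two above the slot and not touching it, ready for the first stroke. Finish like that, still holding the knife steady in the air, and leave the other knives, the jar and the pepper mill as they are.

Things in the scene. Friction and masses are not known exactly. Their poses are not given: they have to be found in the camera images.
- block: wooden knife block, fixed: a slab 136 mm wide leaning at 45 degrees, five slots 25 mm apart in its sloping mouth face. Origin on the counter below the middle of the mouth; x level, from the mouth to the back (200 mm), y across the slots, z up. Highest edge 184 mm. Knives stand in the first, middle and last slots (which in which varies), handles up and towards -x, and slide out along their length
- cook: the largest knife, loose, 0.14 to 0.21 kg: blade 150 x 36 x 3 mm, black flat-sided handle 120 long, 24 high, 18 thick, three rivets. Origin at the heel corner of the edge; x along the blade to the tip (handle at x -12 to -132 mm), z from edge to spine (handle at z 12 to 36 mm). In the block it points 45 degrees down, edge underneath; draw it 150 mm along -x. It balances 10 mm ahead of the origin
- cook_handle (a point): middle of the cook's knife's handle, where to grip it across its 18 mm thickness (y): at (-65, 0, 24) mm in the knife's frame; its axes are the knife's. The next handle is 50 mm away, centre to centre
- cook_heel (a point): point on the cutting edge 15 mm ahead of the knife's origin, the part of the heel that goes over the slot
- cook_tip (a point): tip of the cook's knife, at (150, 0, 25) mm in its frame
- utility: utility knife in another slot, a bystander: handle 98 mm long, 19 mm high, 16 mm thick, two rivets; blade 120 mm. Frame like the cook's knife's
- paring: paring knife in another slot, a bystander: handle 80 mm long, 16 mm high, 14 mm thick, no rivets; blade 85 mm. Frame like the cook's knife's
- sharpener: grey and black pull-through knife sharpener, fixed: round suction foot 74 mm across with a small tower 28 mm (x) by 42 mm (y), 68 mm high. Origin on the counter under its middle; x is level along the slot (the way the blade is pulled), z up. The lever stands on its +y side
- slot (a point): middle of the mouth of the sharpener's V slot, 68 mm above the counter: the slot runs right through along the sharpener's x, is 20 mm wide at the mouth and 24 mm deep
- clamp_lever (a joint): the sharpener's clamping lever, angle in rad: 0 raised (50 degrees above level), 0.87 pressed fully down (level). An over-centre spring throws it back up when let go before 0.60, and beyond that snaps it down and holds it there. Pressing straight down on the pad takes about 8 N (some 15 N with rubbing) at first, less and less on the way
- lever_hinge (a point): hinge axis of the lever, 36 mm to the sharpener's +y and 20 mm above the counter; the axis is parallel to the sharpener's x and the lever swings in the upright plane of the sharpener's y and z
- lever_pad (a point): middle of the thumb pad's upper face on the lever, 51 mm from the hinge: when raised 62 mm above the counter and 65 mm to the +y side of the sharpener's middle, pressed down 25 mm above the counter and 87 mm out. The pad is 26 mm wide and 18 mm long
- jar: storage jar of amber glass with a steel lid, 84 mm across and 120 mm tall, upright, loose, a bystander. Origin at the centre of its underside
- mill: dark wooden pepper mill, 54 mm across and 141 mm tall, upright, loose, a bystander. Origin at the centre of its underside

How it is judged (in metres and radians):
On the way, in this order (a step that is already met when the one before it is completed fails the run):
1. the lever has snapped down and stays down with the robot off it (value of joint clamp_lever above 0.8 rad and contact force between each of the arm, the fingers and clamp_lever below 0.1 N), for 0.2 s.
2. the cook's knife is drawn out of the block, in the gripper (distance of cook_tip from where it was at the start of the episode above 0.15 m and contact force between cook and block below 0.1 N and contact force between the fingers and cook above 1 N), for 0.1 s.
At the end, for the whole second after the job is handed in: Lever down (over 0.8 rad); fingers hold the cook's knife clear of sharpener, lever and block, at rest, level, edge down, along the slot (each within 0.2 rad); the edge 15 mm ahead of the heel is over the slot within 10 mm sideways and 25 mm along, 4 to 50 mm above its mouth (value of joint clamp_lever above 0.8 rad and contact force between the fingers and cook above 1 N and contact force between cook and sharpener below 0.1 N and contact force between cook and clamp_lever below 0.1 N and contact force between cook and block below 0.1 N and angle between cook's own z axis and vertical below 0.2 rad and angle between the x axis of cook and the x axis of sharpener, either way round below 0.2 rad and y of cook_heel in the frame of sharpener between -0.01 and 0.01 m and x of cook_heel in the frame of sharpener between -0.025 and 0.025 m and z of cook_heel in the frame of sharpener between 0.072 and 0.118 m and linear speed of cook below 0.03 m/s); the arm keeps its last pose, push and grip.
It fails at once if another knife was pulled out or shifted by more than 15 mm (distance of any of utility, paring from where it was at the start of the episode above 0.015 m).
It fails at once if the jar or the pepper mill was pushed by more than 20 mm or tipped (distance of any of jar, mill from where it was at the start of the episode above 0.02 m or angle between any of jar, mill's own z axis and vertical above 0.3 rad).
It also fails if it takes over 64 s, if anything falls off the work surface, if the arm or the gripper's body presses on something with over 40 N, if the wrist force passes 120 N, or if a joint passes its speed limit or range.

## Robot

A 6-joint arm with a two-finger parallel gripper is mounted at the origin on the work surface. World frame = base frame: x ahead of the robot, y to its left, z up, the work surface at z = 0. Lengths are in mm, angles in degrees, forces in N, time in s.
With the tool pointing down it reaches from about 275 to 850 mm from the base axis. Payload 19 kg.
Tool frame: the origin (TCP) lies midway between the tips of the shut fingers; the grasp point (between the pads) lies 19 mm behind it (hold_point_z is the distance from the TCP to the grasp point, in mm); z points along the fingers, y is the line along which they close (so a half turn about z gives the same grasp; the last joint's range is limited). The gripper opens to 85 mm and grips with 20 to 120 N. Pads are 22 mm wide; open, the fingers measure 114 mm over their backs; the gripper's body (76 mm by 85 mm) begins 54 mm behind the grasp point. The pads swing forward as they close: fully open they stand 13 mm farther back than shut.
Start: joints at [-7.678, 8.623, 82.357, -0, 89.026, -7.678], TCP at [574.967, -0.015, 206.467] pointing down, gripper open.
Joint ranges: [-160.23, 160.23], [-39.13, 120.54], [6.94, 153.29], [-79.49, 259.48], [9.18, 160.14], [-161.06, 161.06]. Speed limits (degrees/s): [108.29, 108.29, 127.2, 172.46, 172.46, 172.46].

## Interface

Orientations are given as [roll, pitch, yaw] about the fixed x, y, z axes, in that order (R = Rz(yaw) Ry(pitch) Rx(roll)).
In Python, from rig import * gives the robot as it stands. The module is installed in compiled form; this text tells all that it offers.
- The arm moves only by the shell command python3 -m jog 'ROWS' [OPENING]. ROWS is JSON, one flat list of numbers, 6 for each row, row after row: the shift along the tool's x, y, z normalised to -1 to 1, where 1 is 250 mm, then the turn, a rotation vector about the tool's x, y, z normalised to -1 to 1, where 1 is pi/2 rad. A call has 1 to 8 rows; each row is the pose to reach, as a shift and turn from the pose commanded when the call began, along the tool's axes at that moment; what a row does not reach only later rows make up. A row lasts 1/12 s, in which the tool goes at most 41.7 mm and 7.16 degrees, less where a joint would pass 70% of its speed; a pose out of reach is approached as far as the arm can. A call with a number of a shift or a turn outside -1 to 1 is refused whole. A call with a gripper value outside its range is refused whole. OPENING is the opening, from 0 (shut) to 1 (fully open), set as the call begins (- or left out, the last holds). The fingers move at their own pace and stop on an object; the grip force is fixed at half the most. Time passes only in rows, so rows that repeat a pose let the fingers close. It gives the time, the measured TCP pose, the force, the opening and the grip force at its end, in the units of the state.
- observe(): the state, without advancing time (a new reading comes with each control period).
- snapshot(name): name is "scene" or "side" or "wrist"; returns the picture (384x512x3 uint8, red, green, blue); there is no depth.
- camera_model(name): a dict with "fovy" (degrees; the focal length in pixels is half the picture's height over the tangent of half this angle, whatever the lens; pixels are square), "cx", "cy" (the principal point, pixels), "T" (4x4, takes a point from camera to world coordinates); the wrist camera has in their place "mount" (4x4, takes a point from camera to tool coordinates, whose origin is the TCP and whose axes are the flange's). Camera axes: x right, y down, z forward; pixel columns grow to the right and rows downward; lengths in mm; the calibration is good to about 2 mm. A picture is of the moment at which its call begins: read the wrist's pose just before it. camera_model takes no time and is no camera call.
- job_done(): hands the job in; it is judged then, once.
Trained networks look in the newest picture that a camera, given by its name, has taken for a name from the list of things; names that differ only in an ending like _2 or _b are one class to them, and where a whole thing is asked for, a point or a joint stands for the part that bears it (a point fixed in the world has none). Each returns a list of dicts, best first, with "conf" (0 to 1); they miss things now and then, are a little off and sometimes report something else, mostly with a low value. They report only what shows in the picture. A call takes as long as a camera call.
- trace(camera, thing): "mask" (384x512 bool, what is visible of it) and "rect" ([centre column, centre row, width, height] in pixels, round what is visible of it).
The state is a dict: "time_s": time; "joints": joint angles; "dq": joint speeds; "joint_torque": joint torques, N m; "tcp_pos": TCP position; "tool_rot": TCP orientation; "wrist_force": force on the tool from outside, world axes, zero at the start; "ft_torque": the same for the moment, N m; "finger_gap": opening from 0.0 (shut) to 1.0 (fully open); "finger_force": force on a finger pad.
Only numpy, scipy, OpenCV 4.12 (cv2) and the standard library are available. Lean on these libraries where they do the work, as an engineer would, in place of code of your own. Each camera call takes 0.05 s, during which the arm holds its last target. There are 200 camera calls.

## Working session

There is one attempt and no reset: what is moved stays moved. The work goes in short steps, Python scripts to look and compute and a shell command to move; the robot and the scene stay as the last step left them, time stands still between calls to the robot, and variables do not carry over. Pictures are saved under pics/ and viewed, at most 13 in all, crops included, and the job is handed in when it is done.

```bash
mkdir -p pics
python3 - <<'E'
from rig import *
import cv2, numpy as np
o=observe(); print(o['tcp_pos'],o['tool_rot'])
for n in ["scene","side","wrist"]:
    im=snapshot(n); cv2.imwrite(f"pics/{n}0.png",im[:,:,::-1])
    m=camera_model(n); print(n,{k:np.round(v,3).tolist() for k,v in m.items()})
    for t in ["block","cook","utility","paring","sharpener","clamp_lever","lever_pad","jar","mill"]:
        try:
            print(t,[(round(r['conf'],2),np.round(r['rect']).tolist()) for r in trace(n,t)][:3])
        except Exception as e: print(t,e)
a=cv2.imread("pics/scene0.png");b=cv2.imread("pics/side0.png")
cv2.imwrite("pics/both0.png",cv2.resize(np.vstack([a,b]),None,fx=.78,fy=.78))
E
```

```text
[5.74748628e+02 1.27153158e-02 2.05887143e+02] [-1.79934795e+02 -7.63789298e-03  9.00002638e+01]
scene {'fovy': 53.632, 'cx': 250.954, 'cy': 190.018, 'T': [[-0.544, 0.67, -0.505, 1157.825], [0.839, 0.432, -0.331, 359.249], [-0.003, -0.603, -0.797, 1030.089], [0.0, 0.0, 0.0, 1.0]]}
block [(0.56, [196.0, 206.0, 66.0, 85.0])]
cook [(0.78, [221.0, 151.0, 14.0, 47.0])]
utility [(0.59, [206.0, 148.0, 12.0, 31.0])]
paring [(0.73, [193.0, 151.0, 10.0, 26.0])]
sharpener [(0.74, [314.0, 259.0, 40.0, 30.0])]
clamp_lever []
lever_pad [(0.54, [323.0, 266.0, 14.0, 5.0])]
jar [(0.61, [149.0, 148.0, 27.0, 43.0])]
mill [(0.88, [387.0, 279.0, 30.0, 35.0]), (0.59, [313.0, 259.0, 36.0, 28.0])]
side {'fovy': 48.333, 'cx': 256.022, 'cy': 192.874, 'T': [[0.987, -0.135, 0.09, 508.696], [-0.161, -0.765, 0.623, -759.844], [-0.015, -0.629, -0.777, 1082.469], [0.0, 0.0, 0.0, 1.0]]}
block [(0.6, [286.0, 251.0, 94.0, 75.0])]
cook [(0.82, [240.0, 223.0, 44.0, 22.0])]
utility [(0.55, [248.0, 239.0, 34.0, 13.0])]
paring [(0.7, [257.0, 258.0, 31.0, 8.0])]
sharpener [(0.76, [253.0, 167.0, 24.0, 23.0])]
clamp_lever []
lever_pad [(0.73, [287.0, 249.0, 94.0, 73.0]), (0.66, [239.0, 221.0, 44.0, 20.0])]
jar [(0.24, [238.0, 223.0, 44.0, 20.0])]
mill []
wrist {'fovy': 65.77, 'cx': 257.902, 'cy': 193.448, 'mount': [[-0.001, -0.946, -0.325, 84.544], [1.0, -0.001, -0.0, -0.762], [-0.0, -0.325, 0.946, -167.333], [0.0, 0.0, 0.0, 1.0]]}
block [(0.61, [330.0, 286.0, 176.0, 162.0])]
cook [(0.69, [270.0, 338.0, 50.0, 32.0])]
utility []
paring []
sharpener []
clamp_lever []
lever_pad []
jar []
mill []
```

View pics/both0.png

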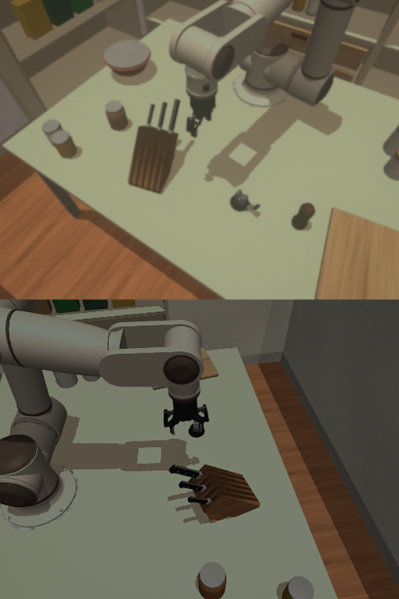

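View pics/wrist0.png

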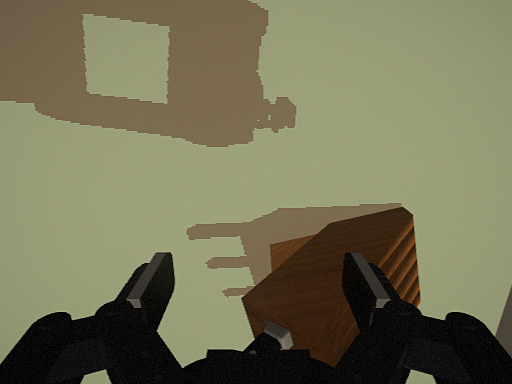

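The scene view shows the block with its three handles near (205,150). The sharpener is at (314,259) with its lever towards (330,268), and the mill is at (387,279). In the side view the gripper hides part of the sharpener, at (253,167). Next I'll triangulate and look at enlarged crops.

```bash
cat > h.py <<'E'
from rig import *
import cv2, numpy as np
from scipy.spatial.transform import Rotation as Ro
from scipy.optimize import minimize
def cam(n,o=None):
    m=camera_model(n); f=192/np.tan(np.radians(m['fovy']/2))
    if 'T' in m: T=np.array(m['T'])
    else:
        o=o or observe(); W=np.eye(4); W[:3,:3]=Ro.from_euler('xyz',o['tool_rot'],degrees=True).as_matrix(); W[:3,3]=o['tcp_pos']
        T=W@np.array(m['mount'])
    return f,m['cx'],m['cy'],T
def proj(c,P):
    f,cx,cy,T=c; P=np.atleast_2d(P); q=(P-T[:3,3])@T[:3,:3]
    return np.c_[cx+f*q[:,0]/q[:,2],cy+f*q[:,1]/q[:,2]]
def ray(c,uv):
    f,cx,cy,T=c; d=T[:3,:3]@np.array([(uv[0]-cx)/f,(uv[1]-cy)/f,1]); return T[:3,3],d/np.linalg.norm(d)
def tri(obs):
    A=0;b=0
    for c,uv in obs:
        p,d=ray(c,uv); M=np.eye(3)-np.outer(d,d); A=A+M; b=b+M@p
    X=np.linalg.solve(A,b); return X,[np.round(proj(c,X)[0]-uv,1).tolist() for c,uv in obs]
def onz(c,uv,z):
    p,d=ray(c,uv); return p+d*(z-p[2])/d[2]
def pos(R,t,L): return np.array(L)@R.T+t
def box(x,y,z): return np.array([[a,b,c] for a in x for b in y for c in z],float)
def hull(c,P):
    im=np.zeros((384*4,512*4),np.uint8); h=cv2.convexHull((proj(c,P)*4).astype(np.float32)); cv2.fillConvexPoly(im,np.round(h).astype(np.int32),1); return im>0
def iou(c,Ps,m4):
    im=np.zeros(m4.shape,bool)
    for P in Ps: im|=hull(c,P)
    return (im&m4).sum()/max(1,(im|m4).sum())
def up(m): return cv2.resize(m.astype(np.uint8),None,fx=4,fy=4,interpolation=cv2.INTER_NEAREST)>0
def knifeR(yaw,pitch): # knife x axis: yaw dir, tilt down by pitch
    return Ro.from_euler('ZY',[yaw,pitch],degrees=True).as_matrix()
E
python3 - <<'E'
from h import *
o=observe(); cs={n:cam(n,o) for n in ["scene","side","wrist"]}
for n in cs: snapshot(n)
tr={}
for t in ["cook","utility","paring","sharpener","lever_pad"]:
    for n in ["scene","side"]:
        tr[t,n]=trace(n,t)
    try: X,r=tri([(cs[n],tr[t,n][0]['rect'][:2]) for n in ["scene","side"]]); print(t,X.round(1),r)
    except Exception as e: print(t,e)
def fit(t,L,H,Th):
    B=box((-12-L,0),(-Th/2,Th/2),(36-H,36)) if t=="cook" else None
    ms={n:up(tr[t,n][0]['mask']) for n in ["scene","side"]}
    X0,_=tri([(cs[n],tr[t,n][0]['rect'][:2]) for n in ms])
    best=None
    for y0 in (-40,-20,0,20,40):
        def f(p):
            R=knifeR(p[3],45); return -sum(iou(cs[n],[pos(R,p[:3],B-[-65,0,24])],ms[n]) for n in ms)
        s=minimize(f,[*X0,y0],method='Nelder-Mead',options=dict(initial_simplex=np.vstack([[*X0,y0]]+[np.array([*X0,y0])+np.eye(4)[i]*[8,8,8,15][i] for i in range(4)]),maxiter=150))
        if best is None or s.fun<best.fun: best=s
    print(t,best.x.round(1),best.fun)
fit("cook",120,24,18)
for n in ["scene","side"]:
    for t in ["sharpener","cook"]:
        print(n,t,cv2.minAreaRect(np.argwhere(tr[t,n][0]['mask'])[:,::-1].astype(np.float32)))
for t in ["sharpener"]:
    print(onz(cs["scene"],tr[t,"scene"][0]['rect'][:2],30))
print("mill",onz(cs["scene"],[387,279],70))
a=cv2.imread("pics/scene0.png");b=cv2.imread("pics/side0.png")
A=cv2.resize(a[230:310,270:420],(750,400),interpolation=cv2.INTER_CUBIC); B=cv2.resize(b[130:200,220:290],(200,200))
cv2.imwrite("pics/crop1.png",np.vstack([A,np.hstack([B,np.zeros((200,550,3),np.uint8)])]))
E
```

```text
cook [ 554.4 -136.   203.5] [[0.4, -0.2], [0.5, 0.2]]
utility [ 619.2 -203.   192.1] [[-14.8, 6.6], [-17.6, -9.1]]
paring [ 582.5 -182.1  226.2] [[11.1, -7.1], [14.7, 6.2]]
sharpener [629.3 227.4   4.6] [[-2.3, 1.4], [-2.0, -1.2]]
lever_pad [ 542.1  192.2 -306.7] [[-18.2, 8.6], [-16.1, -10.7]]
cook [ 554.9 -135.7  200.4   16.5] -1.6477636145369092
scene sharpener ((311.20001220703125, 262.4000244140625), (36.000003814697266, 24.40000343322754), 36.869895935058594)
scene cook ((222.0294189453125, 148.88235473632812), (7.761139392852783, 43.413875579833984), 14.03624439239502)
side sharpener ((250.75001525878906, 167.75), (17.677669525146484, 16.970561981201172), 45.0)
side cook ((238.3424072265625, 220.5673370361328), (41.645389556884766, 11.401629447937012), 15.5241117477417)
[634.71564082 234.14152826  30.        ]
mill [603.58761384 431.6451449   70.        ]
```

View pics/crop1.png

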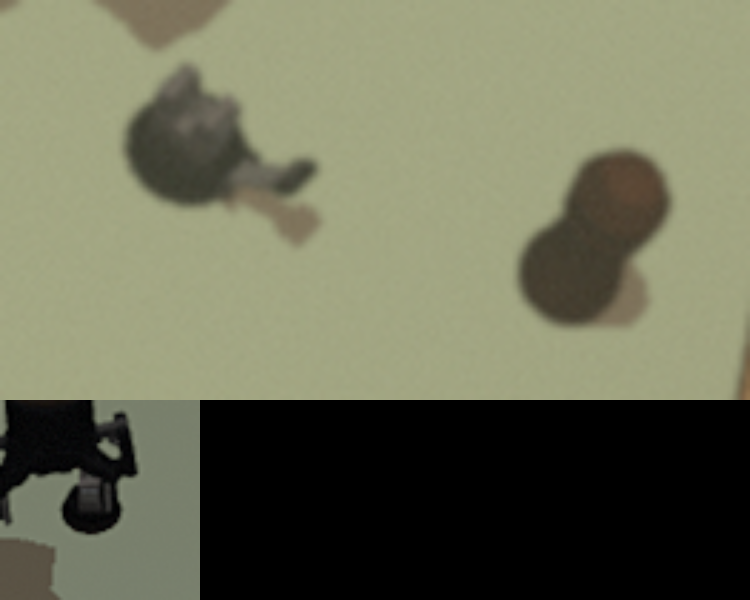

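The crop shows the sharpener's foot centred at about scene pixel (308,259). The lever pad is at (329,265), pointing towards +y, and the mill is well to the right. I'll move above the sharpener with the fingers shut and look from close by.

```bash
python3 -m jog '[1,0.23,0,0,0,0,1,0.23,0,0,0,0,1,0.23,0,0,0,0,1,0.23,0,0,0,0,1,0.23,0,0,0,0,1,0.23,0,0,0,0,1,0.23,0,0,0,0,1,0.23,0,0,0,0]' 0 && python3 -m jog '[0,0,0,0,0,0,0,0,0,0,0,0,0,0,0,0,0,0,0,0,0,0,0,0]'
python3 - <<'E'
from h import *
o=observe(); print(o['time_s'],o['tcp_pos'],o['tool_rot'],o['wrist_force'])
im=snapshot("wrist"); cv2.imwrite("pics/wrist1.png",im[:,:,::-1])
c=cam("wrist",o); print(c[3].round(2).tolist())
for t in ["sharpener","lever_pad","clamp_lever","slot"]:
    print(t,[(round(r['conf'],2),np.round(r['rect']).tolist()) for r in trace("wrist",t)][:3])
E
```

```text
time_s: 2.82
tcp_pos: [632.3, 252.7, 205.5]
tool_rot: [-179.9, -0.0, 90.2]
wrist_force: [-0.4, 0.7, 0.1]
finger_gap: 0.004
finger_force: 0.0
time_s: 3.15
tcp_pos: [632.5, 248.8, 206.9]
tool_rot: [180.0, -0.0, 89.9]
wrist_force: [-0.5, 0.6, -0.0]
finger_gap: -0.002
finger_force: 0.0
3.15 [632.54700324 248.76577103 206.85173386] [ 1.79984364e+02 -7.81117114e-04  8.99170800e+01] [-0.48268113  0.55675502 -0.04518468]
[[1.0, -0.0, -0.0, 631.86], [-0.0, -0.95, -0.33, 333.31], [0.0, 0.33, -0.95, 374.19], [0.0, 0.0, 0.0, 1.0]]
sharpener [(0.79, [260.0, 178.0, 54.0, 86.0])]
lever_pad [(0.73, [271.0, 151.0, 25.0, 32.0])]
clamp_lever [(0.92, [273.0, 151.0, 28.0, 35.0])]
slot [(0.71, [261.0, 179.0, 53.0, 88.0])]
```

View pics/wrist1.png

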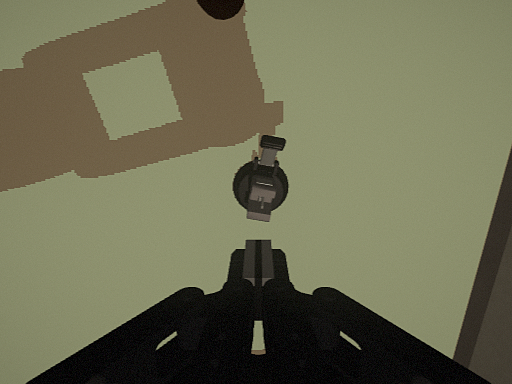

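The close wrist view shows the foot disc spanning columns 233 to 289 around (261,186), the tower top near (264,190), and the black lever pad at (272,143), tilted slightly right.

Run:
```python
from h import *
o=observe(); c=cam("wrist",o)
im=snapshot("wrist"); cv2.imwrite("pics/crop2.png",cv2.resize(im[120:230,215:305,::-1],None,fx=5.4,fy=5.4,interpolation=cv2.INTER_CUBIC))
m=trace("wrist","sharpener")[0]['mask']; l=trace("wrist","clamp_lever")[0]['mask']
m4=up(m|l)
th=np.linspace(0,2*np.pi,40)
def model(p):
    R=Ro.from_euler('z',p[2],degrees=True).as_matrix(); t=[p[0],p[1],0]
    foot=np.vstack([np.c_[37*np.cos(th),37*np.sin(th),0*th+z] for z in (0,16)])
    lev=np.vstack([[[a,65-7*s,62-5*s] for s in(-1,1)] for a in(-13,13)])
    return [pos(R,t,foot),pos(R,t,box((-14,14),(-21,21),(0,68))),pos(R,t,lev)]
f=lambda p:-iou(c,model(p),m4)
for y0 in(-25,-10,5):
    s=minimize(f,[635,230,y0],method='Nelder-Mead',options=dict(initial_simplex=[[635,230,y0],[645,230,y0],[635,240,y0],[635,230,y0+12]])); print(s.x.round(1),s.fun)
print('pad pix',onz(c,[272,143],62),'top',onz(c,[264,190],68))
```

```text
[635.5 217.1 -10.3] -0.882700643635886
[635.6 217.4 -10.3] -0.8818742617141357
[635.5 217.1 -10.3] -0.8830110756523372
pad pix [646.52971433 282.81087263  62.        ] top [638.28980469 232.84863592  68.        ]
```

View pics/crop2.png

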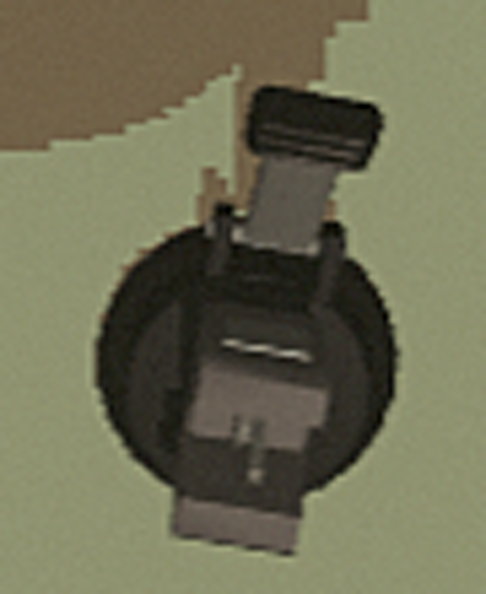

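```bash
python3 -m jog '[0.09,0.051,0,0,0,0.111,0.09,0.051,0,0,0,0.111,0.09,0.051,0.15,0,0,0.111,0.09,0.051,0.3,0,0,0.111,0.09,0.051,0.4,0,0,0.111,0.09,0.051,0.468,0,0,0.111,0.09,0.051,0.468,0,0,0.111,0.09,0.051,0.468,0,0,0.111]' 0 && python3 -m jog '[0,0,0,0,0,0,0,0,0,0,0,0]'
python3 - <<'E'
from h import *
o=observe(); c=cam("wrist",o); print(o['tcp_pos'],o['tool_rot'])
R=Ro.from_euler('z',-10.3,degrees=True).as_matrix()
print('in sharpener',(R.T@(np.array(o['tcp_pos'])-[635.5,217.1,0])).round(1))
im=snapshot("wrist"); cv2.imwrite("pics/w3.png",im[:,:,::-1])
l=trace("wrist","clamp_lever"); 
for r in l[:2]: print(r['conf'],r['rect'])
print('pred pad',proj(c,pos(R,[635.5,217.1,0],[[0,65,62]])))
E
```

```text
time_s: 4.22
tcp_pos: [645.0, 272.4, 89.3]
tool_rot: [-179.9, 0.0, 80.0]
wrist_force: [0.4, -0.0, 0.5]
finger_gap: 0.0
finger_force: 0.0
time_s: 4.38
tcp_pos: [646.0, 272.7, 91.5]
tool_rot: [179.9, -0.1, 80.0]
wrist_force: [0.1, -0.8, 0.8]
finger_gap: 0.0
finger_force: 0.0
[645.99358267 272.74450841  91.49263162] [ 1.79868942e+02 -6.83924330e-02  8.00123917e+01]
in sharpener [ 0.4 56.6 91.5]
0.56 [257.6, 212.3, 39.9, 31.5]
pred pad [[258.59717567 204.53472751]]
```

View pics/w3.png

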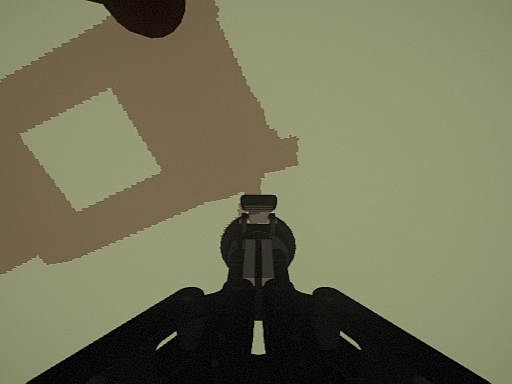

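The view confirms the pad at (258,203), squarely ahead of the shut fingertips and close to the predicted (259,205). I'll press along the arc.

```bash
python3 -m jog '[0,0,0.05,0,0,0,0,0,0.1,0,0,0,0.02,0,0.13,0,0,0,0.04,0,0.16,0,0,0,0.056,0,0.186,0,0,0,0.072,0,0.212,0,0,0,0.08,0,0.235,0,0,0,0.084,0,0.255,0,0,0]' 0 && python3 -m jog '[0,0,0.012,0,0,0,0,0,0.012,0,0,0,0,0,0.012,0,0,0]' && python3 -m jog '[0,0,-0.1,0,0,0,0,0,-0.2,0,0,0,0,0,-0.35,0,0,0,0,0,-0.5,0,0,0,0,0,-0.6,0,0,0,0,0,-0.6,0,0,0,0,0,-0.6,0,0,0,0,0,-0.6,0,0,0]' 0
python3 - <<'E'
from h import *
o=observe(); c=cam("wrist",o); print(o['tcp_pos'],o['tool_rot'])
im=snapshot("wrist"); im2=snapshot("scene")
A=cv2.resize(im[100:300,160:360],(400,400)); B=cv2.resize(im2[230:310,270:370],(400,320)); B=np.vstack([B,np.zeros((80,400,3),np.uint8)])
cv2.imwrite("pics/p4.png",np.hstack([A,B])[:,:,::-1])
l=trace("wrist","clamp_lever")
for r in l[:2]: print(r['conf'],r['rect'])
R=Ro.from_euler('z',-10.3,degrees=True).as_matrix()
print('pred pad up/down',proj(c,pos(R,[635.5,217.1,0],[[0,65,62],[0,87,25]])))
E
```

```text
time_s: 5.15
tcp_pos: [649.3, 294.8, 25.8]
tool_rot: [179.9, -0.1, 80.1]
wrist_force: [1.0, 1.6, 3.1]
finger_gap: 0.004
finger_force: 1.8
time_s: 5.4
tcp_pos: [648.7, 293.1, 22.3]
tool_rot: [-180.0, 0.0, 80.0]
wrist_force: [0.7, -0.7, 0.7]
finger_gap: 0.002
finger_force: 0.4
time_s: 6.07
tcp_pos: [648.6, 293.0, 172.1]
tool_rot: [-180.0, 0.0, 80.0]
wrist_force: [0.8, 0.4, -0.0]
finger_gap: 0.0
finger_force: 0.0
[648.61823555 292.9717323  172.06189582] [-1.79952664e+02  2.89458946e-02  8.00005865e+01]
0.79 [260.5, 199.8, 30.6, 27.5]
pred pad up/down [[259.52206784 194.29565733]
 [259.50514465 163.87102612]]
```

View pics/p4.png

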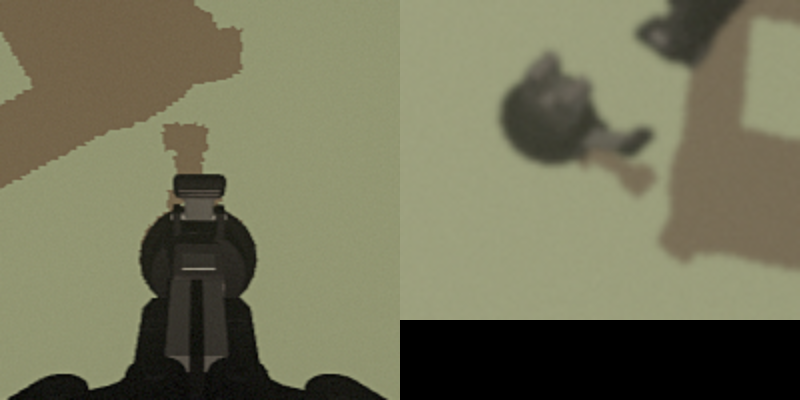

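The lever has sprung back up: the pad is still raised at (260,193) with a long shadow, so the press stopped just short of the snap point. The fingertip edge sits at image row 240, which suggests the real tip is about 15 mm behind the nominal TCP, so I'll press deeper.

```bash
python3 -m jog '[-0.08,0.003,0,0,0,0,-0.08,0.003,0.15,0,0,0,-0.08,0.003,0.3,0,0,0,-0.08,0.003,0.328,0,0,0,-0.08,0.003,0.328,0,0,0,-0.08,0.003,0.328,0,0,0]' 0 && python3 -m jog '[0,0,0.05,0,0,0,0,0,0.1,0,0,0,0.02,0,0.13,0,0,0,0.04,0,0.16,0,0,0,0.056,0,0.186,0,0,0,0.072,0,0.212,0,0,0,0.08,0,0.235,0,0,0,0.08,0,0.235,0,0,0]' 0 && python3 -m jog '[0,0,0.02,0,0,0,0,0,0.036,0,0,0,0,0,0.036,0,0,0]' && python3 -m jog '[0,0,0.02,0,0,0,0,0,0.036,0,0,0,0,0,0.036,0,0,0]'
```

```text
time_s: 6.72
tcp_pos: [646.4, 273.5, 91.8]
tool_rot: [180.0, -0.0, 80.0]
wrist_force: [-0.1, -0.5, 1.0]
finger_gap: 0.003
finger_force: 0.0
time_s: 7.38
tcp_pos: [649.9, 294.9, 31.8]
tool_rot: [180.0, -0.1, 80.1]
wrist_force: [1.5, 3.0, 6.1]
finger_gap: 0.0
finger_force: 2.9
time_s: 7.63
tcp_pos: [649.3, 293.4, 22.1]
tool_rot: [-180.0, 0.0, 80.0]
wrist_force: [0.2, -0.2, 0.5]
finger_gap: 0.001
finger_force: 0.4
time_s: 7.88
tcp_pos: [649.1, 292.8, 12.6]
tool_rot: [-179.9, 0.1, 80.0]
wrist_force: [-1.4, -0.3, -0.8]
finger_gap: -0.0
finger_force: 0.0
```

```bash
python3 -m jog '[0,0,-0.1,0,0,0,0,0,-0.2,0,0,0,0,0,-0.35,0,0,0,0,0,-0.5,0,0,0,0,0,-0.64,0,0,0,0,0,-0.8,0,0,0,0,0,-0.8,0,0,0,0,0,-0.8,0,0,0]' 0
python3 - <<'E'
from h import *
o=observe(); c=cam("wrist",o); print(o['tcp_pos'],o['tool_rot'],o['joints'])
im=snapshot("wrist"); im2=snapshot("side")
A=cv2.resize(im[100:300,160:360],(400,400)); B=cv2.resize(im2[190:290,190:320],(520,400))
cv2.imwrite("pics/p5.png",np.hstack([A,B[:,:400]])[:,:,::-1])
l=trace("wrist","clamp_lever")
for r in l[:2]: print(r['conf'],r['rect'])
R=Ro.from_euler('z',-10.3,degrees=True).as_matrix()
print('pred pad up/down',proj(c,pos(R,[635.5,217.1,0],[[0,65,62],[0,87,25]])))
# knives
cs={n:cam(n) for n in ["scene","side"]}
snapshot("scene")
tr={(t,n):trace(n,t) for t in ["cook","utility","paring"] for n in cs}
D=dict(cook=(120,24,18,36),utility=(98,19,16,28),paring=(80,16,14,22))
for t in D:
    for n in cs: print(t,n,[(round(r['conf'],2),np.round(r['rect'],1).tolist()) for r in tr[t,n][:2]])
t="cook"
ms={n:up(tr[t,n][0]['mask']) for n in cs}
X0,_=tri([(cs[n],tr[t,n][0]['rect'][:2]) for n in ms])
for x1 in (-12,0):
    B=box((-132,x1),(-9,9),(12,36))-[-65,0,24]
    f=lambda p:-sum(iou(cs[n],[pos(knifeR(p[3],45),p[:3],B)],ms[n]) for n in ms)
    b=min((minimize(f,[*X0,y],method='Nelder-Mead',options=dict(initial_simplex=[[*X0,y],[X0[0]+8,*X0[1:],y],[X0[0],X0[1]+8,X0[2],y],[*X0[:2],X0[2]+8,y],[*X0,y+15]],maxiter=150)) for y in(-30,0,30)),key=lambda s:s.fun)
    print(x1,b.x.round(1),b.fun)
E
```

```text
time_s: 8.55
tcp_pos: [650.4, 293.2, 216.7]
tool_rot: [179.8, -0.1, 80.0]
wrist_force: [0.4, -0.2, -1.1]
finger_gap: 0.001
finger_force: 0.0
[650.37415748 293.21453504 216.66669117] [ 1.79785102e+02 -1.13536959e-01  8.00019457e+01] [ 1.80883045e+01  2.52898760e+01  5.99088600e+01 -1.01136576e-03
  9.45582194e+01  2.80864892e+01]
0.87 [258.7, 175.8, 23.2, 50.1]
pred pad up/down [[257.23889757 182.13116073]
 [257.26060923 156.24937975]]
cook scene [(0.87, [220.6, 151.9, 15.2, 47.0])]
cook side [(0.84, [239.1, 218.8, 40.6, 19.9])]
utility scene [(0.51, [207.2, 149.2, 14.2, 33.1])]
utility side [(0.53, [247.2, 239.2, 37.3, 16.3])]
paring scene [(0.5, [192.2, 150.1, 13.1, 28.7]), (0.34, [315.1, 261.8, 42.5, 36.6])]
paring side [(0.49, [257.0, 259.1, 34.2, 10.9])]
-12 [ 556.6 -135.9  198.6   14.9] -1.6051309961193478
0 [ 553.8 -136.1  200.9   16.1] -1.633988456136085
```

View pics/p5.png

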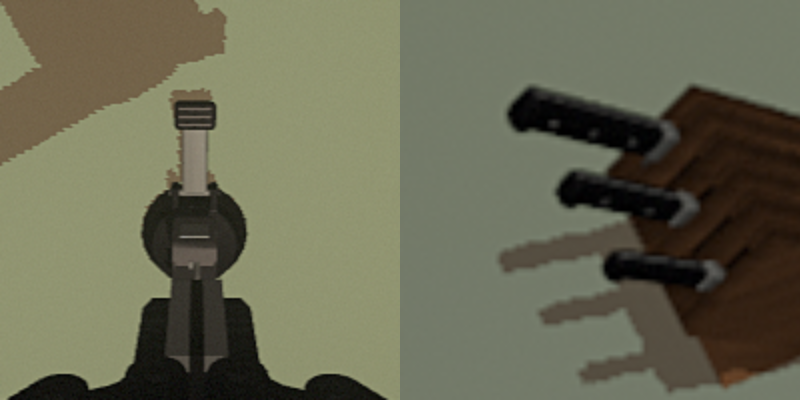

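The lever now lies flat, pointing away with its pad at (258,157) as predicted for "down". The side crop shows the cook's knife as the top handle, at the +y end. Next I'll compute the pre-grasp move.

```bash
cat >> h.py <<'E'
def toolR(yaw,pitch,a=25,flip=-1): # tool pose when holding a knife with this attitude
    K=knifeR(yaw,pitch); z=np.sin(np.radians(a))*K[:,0]-np.cos(np.radians(a))*K[:,2]; y=flip*K[:,1]
    return np.c_[np.cross(y,z),y,z]
def rel(Rt,pt):
    o=observe(); R0=Ro.from_euler('xyz',o['tool_rot'],degrees=True).as_matrix()
    s=R0.T@(np.array(pt)-o['tcp_pos'])/250; r=Ro.from_matrix(R0.T@Rt).as_rotvec()/(np.pi/2)
    return s.round(4).tolist(),r.round(4).tolist()
E
python3 - <<'E'
from h import *
cs={n:cam(n) for n in ["scene","side"]}
K={}
for t,u,v in [("cook",(220.6,151.9),(239.1,218.8)),("utility",(207.2,149.2),(247.2,239.2)),("paring",(192.2,150.1),(257,259.1))]:
    X,r=tri([(cs["scene"],u),(cs["side"],v)]); K[t]=X; print(t,X.round(1),r)
d=K["cook"]-K["paring"]; print('row yaw', np.degrees(np.arctan2(-d[0],d[1])))
Rt=toolR(15.5,45); G=np.array([555,-136,200.])
p=G+Rt[:,2]*(19-100); print(p,Rt.round(2).tolist())
print(rel(Rt,p))
E
```

```text
cook [ 558.9 -134.5  203.1] [[1.6, -1.0], [2.0, 1.0]]
utility [ 566.8 -185.3  188.6] [[0.1, -0.1], [0.2, 0.1]]
paring [ 582.6 -234.   170.3] [[-0.0, 0.0], [-0.0, -0.0]]
row yaw 13.39798833340332
[ 581.69606308 -128.59652648  276.11510228] [[0.91, 0.27, -0.33], [0.25, -0.96, -0.09], [-0.34, -0.0, -0.94]]
([-1.708, 0.0252, -0.2497], [0.1248, -0.1978, 0.7092])
```

```bash
python3 -m jog '[-0.08,0,-0.15,0.02,-0.03,0.08,-0.24,0.01,-0.25,0.03,-0.05,0.16,-0.4,0.02,-0.25,0.05,-0.08,0.24,-0.55,0.02,-0.25,0.06,-0.1,0.32,-0.7,0.02,-0.25,0.06,-0.1,0.36,-0.85,0.02,-0.25,0.06,-0.1,0.36,-0.95,0.02,-0.25,0.06,-0.1,0.36,-0.95,0.02,-0.25,0.06,-0.1,0.36]' 0.42
python3 - <<'E'
from h import *
Rt=toolR(15.5,45); print(rel(Rt,np.array([555,-136,200.])+Rt[:,2]*(19-100)))
E
```

```text
time_s: 9.72
tcp_pos: [612.8, 53.9, 276.8]
tool_rot: [-177.4, 10.0, 47.5]
wrist_force: [-0.0, 0.0, 0.4]
finger_gap: 0.423
finger_force: 0.0
([-0.6122, 0.4058, 0.0931], [0.0641, -0.0998, 0.3462])
```

```bash
python3 -m jog '[-0.12,0.08,0,0.013,-0.02,0.07,-0.25,0.16,0.01,0.026,-0.04,0.14,-0.36,0.24,0.03,0.039,-0.06,0.21,-0.48,0.32,0.06,0.052,-0.08,0.28,-0.612,0.406,0.093,0.064,-0.1,0.346,-0.612,0.406,0.093,0.064,-0.1,0.346,-0.612,0.406,0.093,0.064,-0.1,0.346,-0.612,0.406,0.093,0.064,-0.1,0.346]' 0.42 && python3 -m jog '[0,0,0,0,0,0,0,0,0,0,0,0]'
python3 - <<'E'
from h import *
o=observe(); c=cam("wrist",o); print(o['joints'])
im=snapshot("wrist")
r=trace("wrist","cook"); print([(x['conf'],np.round(x['rect'])) for x in r[:3]])
G=np.array([555,-136,200.]); out=im.copy()
K=knifeR(15.5,45); B=box((-132,-12),(-9,9),(12,36))-[-65,0,24]
h=cv2.convexHull(proj(c,pos(K,G,B)).astype(np.float32)).astype(int); cv2.polylines(out,[h],True,(255,0,0))
if r: 
    ct,_=cv2.findContours(r[0]['mask'].astype(np.uint8),0,2); cv2.drawContours(out,ct,-1,(0,255,0))
cv2.imwrite("pics/w6.png",out[:,:,::-1])
E
```

```text
time_s: 10.38
tcp_pos: [583.2, -124.0, 275.5]
tool_rot: [-179.9, 20.0, 15.8]
wrist_force: [-0.0, 1.1, -0.5]
finger_gap: 0.42
finger_force: 0.0
time_s: 10.55
tcp_pos: [583.2, -123.1, 276.0]
tool_rot: [-180.0, 20.0, 15.9]
wrist_force: [0.6, 0.5, -0.5]
finger_gap: 0.418
finger_force: 0.0
[-13.69773912  24.03749269  57.29294864 -10.75190663 115.830576
  57.19434419]
[(0.7, array([264., 199.,  24., 156.]))]
```

View pics/w6.png

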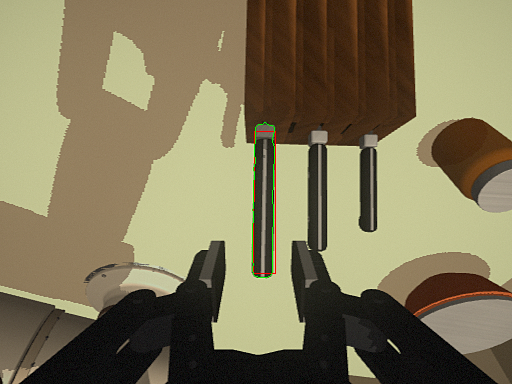

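The wrist view shows the cook's handle at column 263, rows 125 to 276, between the open fingers (219 and 299). The predicted outline agrees to about 2 px, and the utility handle is clear at column 318. I'll go in.

Run:
```python
from h import *
Rt=toolR(15,45); print(rel(Rt,np.array([555,-135,200.])+Rt[:,2]*(19+4)))
```

```text
([-0.0102, 0.014, 0.4186], [0.0027, -0.0002, 0.009])
```

```bash
python3 -m jog '[-0.01,0.014,0.05,0,0,0.009,-0.01,0.014,0.12,0,0,0.009,-0.01,0.014,0.19,0,0,0.009,-0.01,0.014,0.26,0,0,0.009,-0.01,0.014,0.33,0,0,0.009,-0.01,0.014,0.38,0,0,0.009,-0.01,0.014,0.418,0,0,0.009,-0.01,0.014,0.418,0,0,0.009]' 0.42 && python3 -m jog '[0,0,0,0,0,0,0,0,0,0,0,0,0,0,0,0,0,0,0,0,0,0,0,0,0,0,0,0,0,0,0,0,0,0,0,0,0,0,0,0,0,0,0,0,0,0,0,0]' 0
python3 - <<'E'
from h import *
o=observe(); print(o['wrist_force'],o['finger_force'],o['finger_gap'])
d=-knifeR(15,45)[:,0]; R0=Ro.from_euler('xyz',o['tool_rot'],degrees=True).as_matrix(); print('pull dir tool /mm',(R0.T@d*170/250).round(3))
im=snapshot("wrist"); im2=snapshot("side"); snapshot("side")
cv2.imwrite("pics/p7.png",np.hstack([im,cv2.resize(im2[170:290,170:330],(512,384))])[:,:,::-1][:, :1024].repeat(1,0)[::1] if 0 else cv2.resize(np.hstack([im,cv2.resize(im2[170:290,170:330],(512,384))])[:,:,::-1],(800,300)))
E
```

```text
time_s: 11.32
tcp_pos: [546.5, -137.5, 176.9]
tool_rot: [179.8, 20.1, 15.0]
wrist_force: [0.6, 0.1, -0.5]
finger_gap: 0.42
finger_force: 0.0
time_s: 11.98
tcp_pos: [547.5, -138.0, 179.0]
tool_rot: [179.7, 20.0, 14.9]
wrist_force: [-1.8, -0.3, 6.6]
finger_gap: 0.19
finger_force: 61.9
[-1.7979711  -0.30845772  6.62345406] 61.8953812122345 0.18972194968620015
pull dir tool /mm [-0.616  0.002 -0.288]
```

View pics/p7.png

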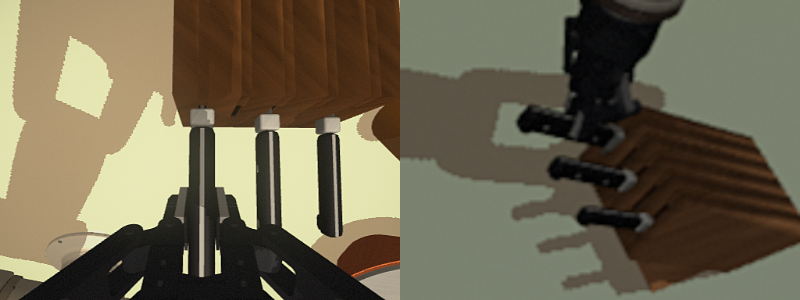

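The fingers hold the handle (pad force 62 N, gap about 16 mm), and the other handles are untouched. I'll draw it out along its axis.

```bash
python3 -m jog '[-0.04,0,-0.019,0,0,0,-0.12,0,-0.056,0,0,0,-0.2,0.001,-0.094,0,0,0,-0.29,0.001,-0.136,0,0,0,-0.38,0.001,-0.178,0,0,0,-0.47,0.002,-0.22,0,0,0,-0.56,0.002,-0.262,0,0,0,-0.62,0.002,-0.29,0,0,0]' 0 && python3 -m jog '[-0.03,0,-0.014,0,0,0,-0.05,0,-0.024,0,0,0,-0.05,0,-0.024,0,0,0,-0.05,0,-0.024,0,0,0]'
python3 - <<'E'
from h import *
o=observe(); print(o['joints'])
im=snapshot("wrist"); im2=snapshot("side"); sc=snapshot("scene")
cv2.imwrite("pics/p8.png",cv2.resize(np.hstack([im,im2[100:292,120:376].repeat(2,0).repeat(2,1)])[:,:,::-1],(800,300)))
S=np.array([635.5,217.1,0]);R=knifeR(-10.3,0)
heel=S+[0,0,92]; G=pos(R,heel,[[-80,0,24]])[0]; Rt=toolR(-10.3,0); print(G, rel(Rt,G+Rt[:,2]*23))
E
```

```text
time_s: 12.8
tcp_pos: [429.1, -169.5, 301.6]
tool_rot: [179.7, 19.9, 14.9]
wrist_force: [-0.3, -0.7, -1.4]
finger_gap: 0.188
finger_force: 61.2
time_s: 13.13
tcp_pos: [421.5, -171.6, 308.6]
tool_rot: [179.8, 20.0, 14.9]
wrist_force: [0.7, -0.5, -2.0]
finger_gap: 0.188
finger_force: 61.2
[-22.57593247   5.31200716  76.79992287 -13.31486207 113.33973372
  48.83192779]
[556.78919697 231.40417721 116.        ] ([1.2074, -1.4022, 0.4624], [-0.0105, 0.4922, 0.2883])
```

View pics/p8.png

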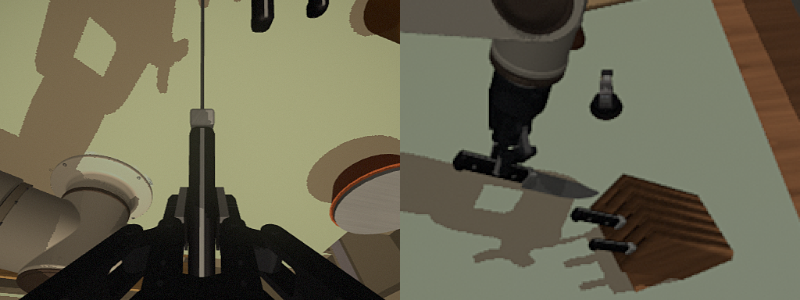

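The knife is out: the side view shows the whole blade clear of the block, tip at about (598,192) in the picture, and the other two knives still in place. I'll move to the sharpener, staying high.

Run:
```python
from h import *
G=np.array([470,20,330.]); Rt=toolR(4,22); print(rel(Rt,G+Rt[:,2]*23))
```

```text
([0.3679, -0.6887, -0.1308], [0.0201, 0.2555, 0.1215])
```

```bash
python3 -m jog '[0.02,-0.05,-0.03,0,0.03,0.015,0.06,-0.14,-0.06,0.005,0.07,0.03,0.12,-0.24,-0.09,0.01,0.11,0.05,0.17,-0.34,-0.12,0.012,0.15,0.07,0.22,-0.44,-0.13,0.015,0.18,0.085,0.27,-0.54,-0.13,0.018,0.21,0.1,0.32,-0.64,-0.13,0.02,0.24,0.115,0.368,-0.69,-0.13,0.02,0.255,0.12]'
python3 - <<'E'
from h import *
R=knifeR(-10.3,0); G=pos(R,np.array([635.5,217.1,220]),[[-80,0,24]])[0]; Rt=toolR(-10.3,0); print(rel(Rt,G+Rt[:,2]*23))
E
```

```text
time_s: 13.95
tcp_pos: [470.5, 22.6, 307.6]
tool_rot: [-180.0, -3.2, 4.1]
wrist_force: [0.1, -0.9, -1.2]
finger_gap: 0.186
finger_force: 61.2
([0.4221, -0.7984, 0.3622], [-0.0395, 0.2411, 0.1559])
```

```bash
python3 -m jog '[0.05,-0.09,0.04,-0.005,0.03,0.02,0.1,-0.19,0.08,-0.01,0.06,0.04,0.16,-0.3,0.14,-0.015,0.09,0.06,0.22,-0.41,0.19,-0.02,0.13,0.08,0.28,-0.52,0.24,-0.025,0.16,0.1,0.33,-0.63,0.29,-0.03,0.19,0.12,0.38,-0.73,0.33,-0.035,0.22,0.14,0.422,-0.798,0.362,-0.04,0.241,0.156]' && python3 -m jog '[0,0,0,0,0,0,0,0,0,0,0,0,0,0,0,0,0,0,0,0,0,0,0,0]'
python3 - <<'E'
from h import *
o=observe(); c=cam("wrist",o); print(o['joints'])
Rt=Ro.from_euler('xyz',o['tool_rot'],degrees=True).as_matrix()
a=np.radians(25); Kx=np.sin(a)*Rt[:,2]+np.cos(a)*Rt[:,0]; Ky=-Rt[:,1]; K=np.c_[Kx,Ky,np.cross(Kx,Ky)]
G=np.array(o['tcp_pos'])-Rt[:,2]*23; org=G-K@[-65,0,24]
print('nominal heel',(org+K[:,0]*15).round(1),'Kx',Kx.round(3))
cs={"wrist":c,"side":cam("side"),"scene":cam("scene")}
prof=np.array([[0,0,0],[15,0,0],[110,0,2],[150,0,25],[150,0,25],[100,0,36],[0,0,36]])
hb=box((-132,-12),(-9,9),(12,36))
outs=[]
for n in cs:
    im=snapshot(n).copy(); r=trace(n,"cook"); print(n,[(round(x['conf'],2),np.round(x['rect']).tolist()) for x in r[:2]])
    big=cv2.resize(im,None,fx=3,fy=3,interpolation=cv2.INTER_CUBIC)
    for P,col in((prof,(255,0,0)),(hb,(0,0,255))):
        h=cv2.convexHull((proj(cs[n],pos(K,org,P))*3).astype(np.float32)).astype(int); cv2.polylines(big,[h],True,col)
    if r:
        m=cv2.resize(r[0]['mask'].astype(np.uint8),None,fx=3,fy=3); ct,_=cv2.findContours(m,0,2); cv2.drawContours(big,ct,-1,(0,255,0))
    u=proj(cs[n],org+K@[20,0,10])[0]*3; x,y=int(np.clip(u[0]-200,0,1536-400)),int(np.clip(u[1]-150,0,1152-300)); outs.append(big[y:y+300,x:x+400])
cv2.imwrite("pics/p9.png",np.vstack([np.hstack(outs[:2]),np.hstack([outs[2],outs[2]*0])])[:,:,::-1])
E
```

```text
time_s: 14.62
tcp_pos: [566.0, 229.8, 220.9]
tool_rot: [179.9, -24.9, -10.2]
wrist_force: [0.1, -0.3, -1.6]
finger_gap: 0.192
finger_force: 61.2
time_s: 14.95
tcp_pos: [566.5, 226.3, 223.1]
tool_rot: [179.8, -24.8, -10.3]
wrist_force: [0.3, -0.3, -2.3]
finger_gap: 0.187
finger_force: 61.2
[ 21.94947126  -0.88197539  94.27137331 -14.34674277  65.98133393
 125.71071933]
nominal heel [635.6 213.7 219.7] Kx [ 0.984 -0.179 -0.003]
wrist [(0.78, [259.0, 178.0, 41.0, 355.0])]
side [(0.62, [248.0, 116.0, 93.0, 16.0])]
scene []
```

View pics/p9.png

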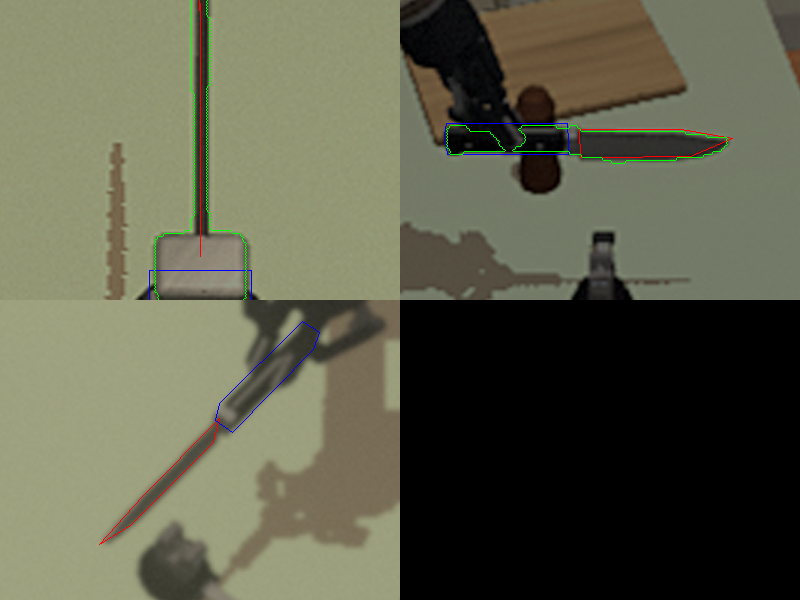

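The overlay matches the real knife in all three views to within 1 or 2 mm, level and lined up. It shows about a 3 mm sideways offset to correct. I'll descend over the slot.

Run:
```python
from h import *
R=knifeR(-10.3,0); G=pos(R,np.array([635.5,217.1,95]),[[-80,0,24]])[0]; Rt=toolR(-10.3,0); print(rel(Rt,G+Rt[:,2]*23))
```

```text
([-0.2126, -0.0135, 0.452], [0.0016, 0.0014, 0.0003])
```

```bash
python3 -m jog '[-0.01,-0.013,0.022,0,0,0,-0.04,-0.013,0.085,0,0,0,-0.08,-0.013,0.17,0,0,0,-0.12,-0.013,0.255,0,0,0,-0.155,-0.013,0.33,0,0,0,-0.185,-0.013,0.393,0,0,0,-0.205,-0.013,0.436,0,0,0,-0.212,-0.013,0.45,0,0,0]' && python3 -m jog '[0,0,0,0,0,0,0,0,0,0,0,0,0,0,0,0,0,0,0,0,0,0,0,0,0,0,0,0,0,0,0,0,0,0,0,0,0,0,0,0,0,0,0,0,0,0,0,0]'
python3 - <<'E'
from h import *
o=observe(); c=cam("wrist",o)
Rt=Ro.from_euler('xyz',o['tool_rot'],degrees=True).as_matrix()
a=np.radians(25); Kx=np.sin(a)*Rt[:,2]+np.cos(a)*Rt[:,0]; Ky=-Rt[:,1]; K=np.c_[Kx,Ky,np.cross(Kx,Ky)]
G=np.array(o['tcp_pos'])-Rt[:,2]*23; org=G-K@[-65,0,24]
h=org+K[:,0]*15; print('heel',h.round(1),'in sharpener',(knifeR(-10.3,0).T@(h-[635.5,217.1,0])).round(1),'Kx',Kx.round(3),o['dq'])
w=snapshot("wrist"); s=snapshot("scene"); d=snapshot("side")
A=cv2.resize(w,(533,400))
B=cv2.resize(s[210:310,255:355],(267,267)); C=cv2.resize(d[100:200,200:300],(267,267))
out=np.zeros((534,800,3),np.uint8); out[:400,:533]=A; out[:267,533:]=B; out[267:,533:]=C
cv2.imwrite("pics/p10.png",out[:,:,::-1])
E
```

```text
time_s: 15.92
tcp_pos: [565.3, 229.8, 96.0]
tool_rot: [179.7, -24.7, -10.2]
wrist_force: [-0.7, 0.5, -2.2]
finger_gap: 0.184
finger_force: 61.1
time_s: 16.58
tcp_pos: [566.1, 230.0, 98.5]
tool_rot: [179.8, -24.9, -10.2]
wrist_force: [0.2, 0.6, -0.7]
finger_gap: 0.189
finger_force: 61.1
heel [635.3 217.5  95.2] in sharpener [-0.3  0.3 95.2] Kx [ 0.984 -0.179 -0.002] [ 0.03842537  0.02095779  0.01958555 -0.08976823  0.04902973  0.00598648]
```

View pics/p10.png

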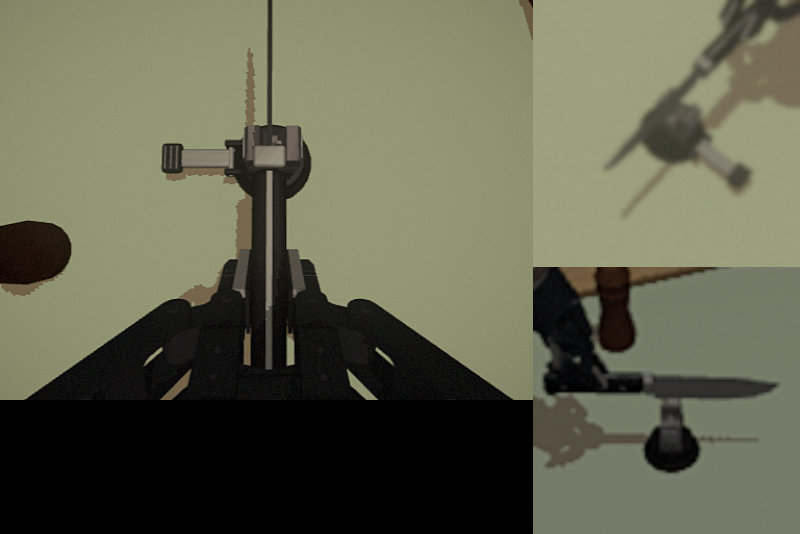

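The wrist view shows the blade at column 269 between the two tower caps, which run 244 to 301 (centre about 272), with the lever still down on the left. I'll shift 2.5 mm to centre it and hand in.

```bash
python3 -m jog '[0,0.005,0,0,0,0,0,0.01,0,0,0,0,0,0.01,0,0,0,0,0,0.01,0,0,0,0,0,0.01,0,0,0,0,0,0.01,0,0,0,0,0,0.01,0,0,0,0,0,0.01,0,0,0,0]' && python3 -c "
from rig import *
print(job_done())"
```

```text
time_s: 17.4
tcp_pos: [565.6, 227.6, 98.4]
tool_rot: [179.8, -24.9, -10.2]
wrist_force: [0.8, 0.4, -1.9]
finger_gap: 0.19
finger_force: 61.2
the job is handed in; nothing more can be done
None
```

I handed the job in at 17.4 s: the lever is snapped down, and the cook's knife is held level, edge down, along the slot with its heel about 27 mm above the mouth by my measurement; the hand-in returned no verdict.

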